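# Load two sample tubes into the sprung clips of a tube mixer

### The job

Load the two sample tubes from the foam cradle into the empty clips of the tube mixer, each in the clip of its size. Lay each one squarely in its fork, cap pointing to the same side as on the tube already loaded, with the straight barrel in both saddles, and press it down past the sprung jaw until it is fully home and the jaw has closed over it. Leave the loaded tube, the marker pen beside the tubes, the wash bottle and the jug where they are.

Things in the scene. Friction and masses are not known exactly. Their poses are not given: they have to be found in the camera images.
- tube_large: Large sample tube to load: rigid, frosted plastic, blue ribbed screw cap, 60 g. Straight barrel 29 mm diameter, 86 mm long; cap 34 mm diameter, 14 mm long; blunt cone 15 mm long at the other end. Origin on the axis at the middle of the barrel; x axis towards the cap. Starts lying level in a groove of the cradle, 42.5 mm up. Grip it across the middle of the barrel.
- tube_small: Small sample tube to load: same look, 24 g. Straight barrel 17 mm diameter, 86 mm long; cap 21.6 mm diameter, 13 mm long; cone 22 mm long. Origin on the axis at the middle of the barrel; x axis towards the cap. Starts level in another groove, 34 mm up, its cap pointing the opposite way from the large one's.
- tube_loaded: Tube already in its clip on the mixer: same size, origin and axes as tube_large; its cap points to the clip's +x. It stays there.
- tube_large_cap (a point): Middle of the outer face of the large tube's cap, on its axis, 57 mm from the tube's origin.
- tube_small_cap (a point): Middle of the outer face of the small tube's cap, on its axis, 56 mm from the tube's origin.
- mixer: Bench tube mixer: white drive box 190 x 230 x 60 mm, two knobs on its -x face, under an aluminium plate 150 x 250 mm whose top is 81 mm above the bench. The plate is parked level and does not move. Origin at the middle of its underside. Three clips stand square on it, side by side, 76 mm apart along its y; any clip may be in any place.
- clip_large: Empty clip for the large tube. Origin on the mixer's plate under the middle of the seat; x along the seated tube to the cap side, y towards the jaw, z up. Two saddles at x = -30 and +30 mm, 10 mm thick, with 50 mm free between them for the fingers. Each has a floor sloping to -y, and on its -y side a fixed tine, flared at the top, 60 mm above the plate. The sprung jaw is on the +y side: it gives way, the tine does not.
- clip_large_seat (a point): Where the middle of the large tube is when fully seated in clip_large: 40 mm above the mixer's plate (121 mm above the bench), straight above the clip's origin. Enter it from straight above, best 2 mm to the jaw's side (0 to 4 mm works; nearer the rigid tine it jams); on release the jaw pushes the tube the rest of the way. 35 mm above the seat the tube touches nothing.
- clip_large_jaw (a joint): Angle (rad) of clip_large's sprung jaw: 0 shut, 0.01 on a seated, released tube, 0.08 to 0.13 while a tube passes. Two arms in line with the saddles, flared at the top (70 mm above the plate), rounded noses overhang the tube by 3 mm. Pressing a tube down swings it aside, 6 to 13 N, then it snaps over.
- clip_large_hinge (a point): Middle of clip_large's hinge rod, 6 mm thick, which runs along x under the free gap, 12 mm above the plate and 18.5 mm to +y: keep the fingertips less than 22 mm below the seated tube's axis.
- clip_small: Empty clip for the small tube: like clip_large, same frame, same saddle places and seat height, but a narrower fork. Tine tips 60 mm above the plate, jaw 68 mm.
- clip_small_seat (a point): Where the middle of the small tube is when fully seated in clip_small: 40 mm above the mixer's plate, straight above the clip's origin. Enter it like clip_large, 2 mm to the jaw's side.
- clip_small_jaw (a joint): Angle (rad) of clip_small's sprung jaw: 0 shut, 0.01 on a seated, released tube, 0.07 to 0.13 while a tube passes; the push takes 6 to 13 N.
- clip_small_hinge (a point): Middle of clip_small's hinge rod, 6 mm thick, along x, 12 mm above the plate and 12.5 mm to +y: keep the fingertips less than 22 mm below the seated tube's axis.
- clip_taken: The clip that already holds tube_loaded; the same as clip_large, same frame.
- cradle: White foam cradle fixed to the bench, 120 x 185 x 40 mm, three V grooves 50 mm apart along its x in two walls (x = -30 and +30 mm, 18 mm thick); 42 mm free between the walls for fingers, down to a floor 12 mm above the bench. Tubes and marker lie one in each groove, in any order, with 27 mm or more free between them: do not open the fingers wide. Origin under its middle.
- marker: Bystander in the third groove: marker pen, white barrel 16 mm diameter, black cap, 134 mm long, axis 33 mm above the bench, 25 g. Origin on its axis near the middle; x axis along it towards the cap. It stays there.
- wash_bottle: Bystander between mixer and cradle: white wash bottle, 70 mm diameter, 195 mm tall, bent spout reaching 53 mm along its x, 0.32 kg. Origin at the middle of its underside.
- jug: Bystander between mixer and cradle: orange jug, 92 mm across the rim, 105 mm tall, loop handle to 70 mm on its +y side, 0.15 kg. Origin at the middle of its underside.
There are look-alikes about, which are no part of the job. Leave any turquoise look-alike of the tube_large alone. Leave any pink look-alike of the tube_small alone.

How it is judged:
By the outcome, as a careful person would: the job done as asked, in the order asked, and still so for the second after the job is handed in, with the robot touching nothing.
It also fails if it takes over 67 s, if anything falls off the work surface, if the arm or the gripper's body presses on something with over 40 N, if the wrist force passes 120 N, or if a joint passes its speed limit or range.

### The arm

A 6-joint arm with a two-finger parallel gripper is mounted at the origin on the work surface. World frame = base frame: x ahead of the robot, y to its left, z up, the work surface at z = 0. Lengths are in m, angles in rad, forces in N, time in s.
With the tool pointing down it reaches from about 0.25 to 0.775 m from the base axis. Payload 8.9 kg.
Tool frame: the origin (TCP) lies at the very end of the fingers, on their centre line; the grasp point (between the pads) lies 19 mm behind it; z points along the fingers, y is the line along which they close (so a half turn about z gives the same grasp; the last joint's range is limited). The gripper opens to 85 mm and grips with 20 to 120 N. Pads are 22 mm wide; open, the fingers measure 114 mm over their backs; the gripper's body (76 mm by 85 mm) begins 54 mm behind the grasp point. The pads swing forward as they close: fully open they stand 13 mm farther back than shut.
Start: joints at [-1.404, 0.291, -0.153, 1.127, 0, 1.431], TCP at [0.158, -0.501, 0.231] pointing down, gripper open.
Joint ranges: [-2.52, 2.52], [-0.91, 1.74], [-1.3, 1.37], [-1.96, 2.02], [-1.52, 1.47], [-3.14, 3.14]. Speed limits (rad/s): [2.22, 2.22, 2.79, 3.14, 3.14, 3.14].

### API

Orientations are given as a rotation vector (axis times angle).
In Python, from workcell import arm, gripper_to, planner, viewer, close_job gives the robot as it stands. Calls block until the motion is done:
- arm.movep(position, orientation): joint-space move of the TCP to a pose.
- arm.movel(position, v=0.15, rot=None): straight line of the TCP; rot=None keeps the orientation; v is the mean speed in m/s.
- arm.goto_joints(angles): joint-space move.
- gripper_to(opening, squeeze=None): opening from 0.0 (shut) to 1.0 (fully open); squeeze is the grip in N (None keeps the last); returns when the fingers have stopped.
- arm.pause(seconds).
- planner.ik(position, orientation): joint angles nearest the present ones, or None.
- viewer.grab_frame(name): name is "scene" or "top" or "wrist"; returns the picture (480x640x3 uint8, red, green, blue); there is no depth.
- viewer.calibration(name): a dict with "mtx" (3x3 intrinsics, pixels), "k1" (the pictures are not rectified: a ray, as slopes to the right and down, at radius r is drawn at 1 + k1 r^2 times it, then the intrinsics apply), "R" (3x3) and "t" (3): a world point X has camera coordinates R X + t. Camera axes: x right, y down, z forward; pixel columns grow to the right and rows downward; lengths in m; the calibration is good to about 2 mm. A picture is of the moment at which its call begins: read the wrist's pose just before it. calibration takes no time and is no camera call; for the wrist camera it gives the pose at the moment of the call.
A pose or a line that the arm cannot do raises arm.Unreachable and nothing moves.
- close_job(): hands the job in; it is judged then, once.
Trained networks look in the newest picture that a camera, given by its name, has taken for a name from the list of things; names that differ only in an ending like _2 or _b are one class to them, and where a whole thing is asked for, a point or a joint stands for the part that bears it (a point fixed in the world has none). Each returns a list of dicts, best first, with "conf" (0 to 1); they miss things now and then, are a little off and sometimes report something else, mostly with a low value. They report only what shows in the picture. A call takes as long as a camera call. They do not tell look-alikes from the thing itself.
- viewer.cut_out(camera, query): "region" (480x640 bool, what is visible of it) and "point" ([row, column] in pixels, amid what is visible of it).
Readings, each from a call of its own:
- arm.get_time_s(): time.
- arm.get_joint_positions(): joint angles.
- arm.get_dq(): joint speeds.
- arm.get_joint_efforts(): joint torques, N m.
- arm.get_eef_pos(): TCP position.
- arm.get_eef_rot(): TCP orientation.
- arm.get_force(): force on the tool from outside, world axes, zero at the start.
- arm.get_ft_torque(): the same for the moment, N m.
- arm.get_grip_width(): opening from 0.0 (shut) to 1.0 (fully open).
- arm.get_grasp_force(): force on a finger pad.
Only numpy, scipy, OpenCV 4.12 (cv2) and the standard library are available. Lean on these libraries where they do the work, as an engineer would, in place of code of your own. Each camera call takes 0.05 s, during which the arm holds its last target. There are 200 camera calls.

## Working session

There is one attempt and no reset: what is moved stays moved. The work goes in short steps, each a Python script; the robot and the scene stay as the last script left them, time stands still between calls to the robot, and variables do not carry over. Pictures are saved under pics/ and viewed, at most 10 in all, crops included, and the job is handed in when it is done.

```bash
mkdir -p pics; ls; python3 - <<'E'
from workcell import arm, viewer
import cv2, numpy as np
for n in ("scene","top"):
    f=viewer.grab_frame(n); cv2.imwrite(f"pics/{n}0.png",cv2.cvtColor(f,cv2.COLOR_RGB2BGR))
    c=viewer.calibration(n); print(n,np.round(c["mtx"],1).tolist(),c["k1"],np.round(-c["R"].T@c["t"],3),np.round(c["R"],3).tolist())
    for q in ("tube_large","tube_small","tube_large_cap","tube_small_cap","marker","clip_large","clip_small","clip_taken","mixer","cradle","wash_bottle","jug"):
        print(q,[(np.round(d["point"]).tolist(),round(d["conf"],2),int(d["region"].sum())) for d in viewer.cut_out(n,q)])
print(arm.get_time_s(), arm.get_eef_rot())
E
```

```text
pics
scene [[581.0, 0.0, 324.8], [0.0, 581.0, 239.9], [0.0, 0.0, 1.0]] 0.014736992501542466 [1.136 0.608 0.963] [[-0.672, 0.74, 0.011], [0.541, 0.501, -0.676], [-0.506, -0.448, -0.737]]
tube_large [([314.0, 390.0], 0.79, 787), ([261.0, 430.0], 0.73, 609), ([385.0, 328.0], 0.73, 972)]
tube_small [([340.0, 510.0], 0.95, 455), ([302.0, 365.0], 0.89, 482), ([406.0, 480.0], 0.8, 632), ([208.0, 320.0], 0.68, 2061), ([326.0, 411.0], 0.5, 479)]
tube_large_cap [([384.0, 331.0], 0.97, 1068), ([260.0, 426.0], 0.8, 641), ([314.0, 387.0], 0.72, 816)]
tube_small_cap [([345.0, 513.0], 0.77, 488), ([405.0, 482.0], 0.72, 679), ([307.0, 364.0], 0.65, 465)]
marker [([324.0, 411.0], 0.77, 496)]
clip_large [([139.0, 218.0], 0.89, 571), ([302.0, 364.0], 0.51, 413)]
clip_small [([160.0, 228.0], 0.96, 514)]
clip_taken [([179.0, 237.0], 0.61, 686)]
mixer [([193.0, 217.0], 0.97, 4719)]
cradle [([328.0, 393.0], 0.71, 3426), ([316.0, 388.0], 0.36, 834)]
wash_bottle [([243.0, 277.0], 0.88, 2090), ([326.0, 411.0], 0.33, 502)]
jug [([207.0, 321.0], 0.83, 2127)]
top [[588.7, 0.0, 330.8], [0.0, 588.7, 237.4], [0.0, 
[... 363 characters left out ...]
p [([164.0, 257.0], 0.89, 531), ([239.0, 257.0], 0.87, 607), ([319.0, 266.0], 0.7, 549), ([236.0, 277.0], 0.37, 367), ([270.0, 510.0], 0.15, 143)]
tube_small_cap [([232.0, 277.0], 0.89, 364), ([296.0, 171.0], 0.78, 356), ([232.0, 163.0], 0.71, 327)]
marker [([248.0, 236.0], 0.56, 353)]
clip_large [([273.0, 516.0], 0.73, 900)]
clip_small [([260.0, 486.0], 0.82, 706)]
clip_taken [([250.0, 451.0], 0.64, 363)]
mixer [([236.0, 275.0], 0.67, 354), ([270.0, 474.0], 0.56, 6949)]
cradle [([245.0, 261.0], 0.68, 2802), ([259.0, 486.0], 0.66, 656)]
wash_bottle [([221.0, 374.0], 0.84, 1036), ([258.0, 488.0], 0.32, 730)]
jug [([285.0, 376.0], 0.94, 1419)]
1.3 [3.10493959e+00 4.78417841e-01 2.87948723e-05]
```

```bash
python3 - <<'E'
import cv2, numpy as np
a=cv2.imread("pics/top0.png"); cv2.imwrite("pics/a.png",cv2.resize(a[130:350,130:430],(800,587),interpolation=3))
cv2.imwrite("pics/b.png",cv2.resize(a[190:340,410:570],(640,600),interpolation=3))
E
```

```text
(no output)
```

View pics/scene0.png

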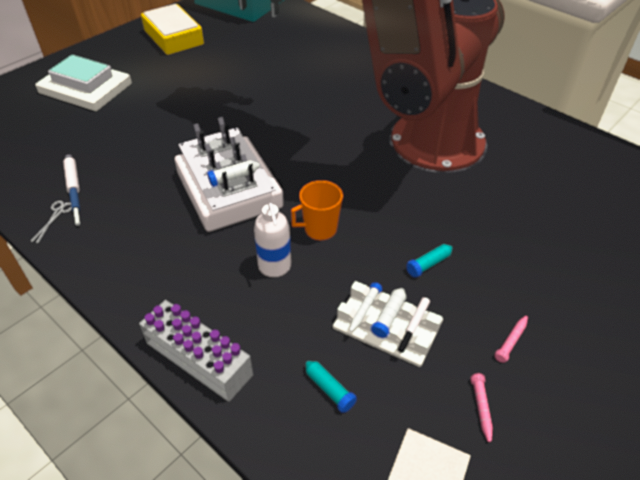

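View pics/a.png

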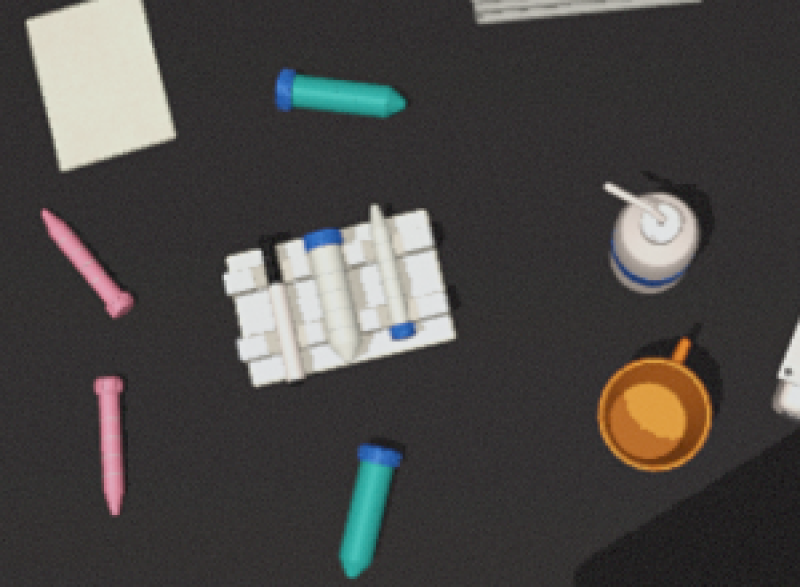

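View pics/b.png

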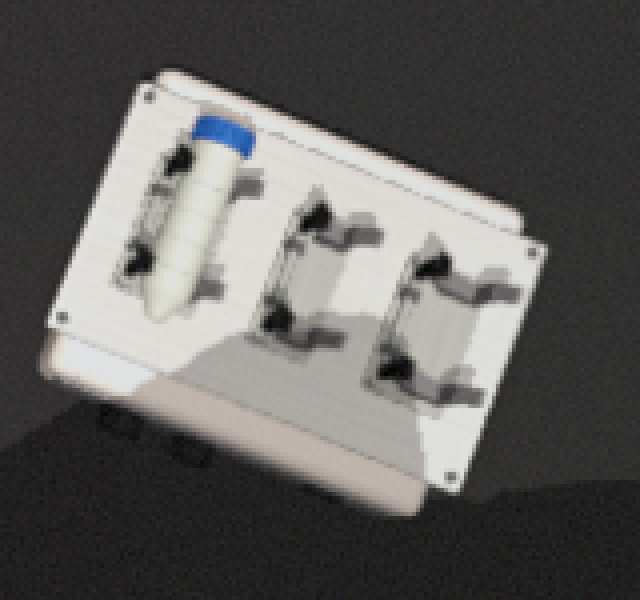

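The scene matches the task. The pink and turquoise look-alikes lie loose on the bench. The real tubes are in the cradle: large at top px (255,236) with its cap up-image, small at (274,236) with its cap down-image, and the marker at (236,248). The turquoise tubes are at (252,161) and (269,320), the pink ones at (163,233) and (173,293).

On the mixer, the jaws (black) are on the left and the knobs are at the bottom, so +x points up-image. From left to right the clips are taken, small, large, and the right fork is visibly wider than the middle one. Next I'll localise these from above with the wrist camera.

```bash
cat > h.py <<'E'
import numpy as np, cv2
from workcell import arm, gripper_to, planner, viewer, close_job
from scipy.spatial.transform import Rotation as Ro
def world(cal,px,z):            # px: (col,row) list -> world points on plane z
    p=cv2.undistortPoints(np.float64(px).reshape(-1,1,2),np.float64(cal["mtx"]),np.array([cal["k1"],0,0,0.])).reshape(-1,2)
    d=np.c_[p,np.ones(len(p))]@cal["R"]; o=-cal["R"].T@cal["t"]
    return o+d*((z-o[2])/d[:,2])[:,None]
def proj(cal,P):
    return cv2.projectPoints(np.float64(P).reshape(-1,1,3),cv2.Rodrigues(cal["R"])[0],np.float64(cal["t"]),cal["mtx"],np.array([cal["k1"],0,0,0.]))[0].reshape(-1,2)
def down(yaw): # tool z down, tool x at angle yaw in world
    return (Ro.from_euler("z",yaw)*Ro.from_euler("x",np.pi)).as_rotvec()
def shot(cam,name):
    c=viewer.calibration(cam); f=viewer.grab_frame(cam)
    cv2.imwrite(f"pics/{name}.png",cv2.cvtColor(f,cv2.COLOR_RGB2BGR)); np.savez(f"pics/{name}.npz",**c); return c,f
E
python3 - <<'E'
from h import *
c=viewer.calibration("top")
s=np.array([[148,94],[532,252],[450,477],[62,317]])/4+[410,190]
w=world(c,s,.081); print(w.round(3),w.mean(0).round(3))
print(world(c,np.array([[335,295],[400,280],[285,320]])*.375+[130,130],.04).round(3), world(c,[[374,221],[376,285]],.1).round(3))
w=viewer.calibration("wrist"); Rt=Ro.from_rotvec(arm.get_eef_rot()).as_matrix(); o=-w["R"].T@w["t"]
print("cam in tool",Rt.T@(o-arm.get_eef_pos()), "axes in tool\n",(w["R"]@Rt).round(3), w["mtx"][0,0],w["k1"], Rt.round(2))
for p in ([.33,-.27,.3],[.38,.18,.3]):
  for k in range(-6,7): 
    q=planner.ik(p,down(k*np.pi/6)); print(k*30,None if q is None else np.round(q,2))
E
```

```text
[[ 0.618 -0.175  0.081]
 [ 0.53  -0.395  0.081]
 [ 0.403 -0.344  0.081]
 [ 0.49  -0.125  0.081]] [ 0.51  -0.26   0.081]
[[0.555 0.264 0.04 ]
 [0.569 0.207 0.04 ]
 [0.532 0.307 0.04 ]] [[ 0.595 -0.008  0.1  ]
 [ 0.453 -0.013  0.1  ]]
cam in tool [ 0.08098356  0.00041735 -0.14316268] axes in tool
 [[ 0.001  1.     0.001]
 [-0.949  0.001 -0.314]
 [-0.314 -0.     0.949]] 366.1082452975076 -0.07307890534818662 [[ 0.95  0.3   0.  ]
 [ 0.3  -0.95 -0.  ]
 [ 0.    0.   -1.  ]]
-180 [-0.86  0.07 -0.25  1.25  0.   -0.86]
-150 [-0.86  0.07 -0.25  1.25  0.   -1.38]
-120 [-0.86  0.07 -0.25  1.25  0.   -1.9 ]
-90 [-0.86  0.07 -0.25  1.25  0.   -2.43]
-60 [-0.86  0.07 -0.25  1.25  0.   -2.95]
-30 [-0.86  0.07 -0.25  1.25  0.    2.81]
0 [-0.86  0.07 -0.25  1.25  0.    2.28]
30 [-0.86  0.07 -0.25  1.25  0.    1.76]
60 [-0.86  0.07 -0.25  1.25  0.    1.24]
90 [-0.86  0.07 -0.25  1.25  0.    0.71]
120 [-0.86  0.07 -0.25  1.25  0.    0.19]
150 [-0.86  0.07 -0.25  1.25  0.   -0.33]
180 [-0.86  0.07 -0.25  1.25  0.   -0.86]
-180 [ 0.27  0.06 -0.26  1.25  0.    0.27]
-150 [ 0.27  0.06 -0.26  1.25  0.   -0.26]
-120 [ 0.27  0.06 -0.26  1.25  0.   -0.78]
-90 [ 0.27  0.06 -0.26  1.25  0.   -1.3 ]
-60 [ 0.27  0.06 -0.26  1.25  0.   -1.83]
-30 [ 0.27  0.06 -0.26  1.25  0.   -2.35]
0 [ 0.27  0.06 -0.26  1.25  0.   -2.87]
30 [ 0.27  0.06 -0.26  1.25  0.    2.89]
60 [ 0.27  0.06 -0.26  1.25  0.    2.36]
90 [ 0.27  0.06 -0.26  1.25  0.    1.84]
120 [ 0.27  0.06 -0.26  1.25  0.    1.32]
150 [ 0.27  0.06 -0.26  1.25  0.    0.79]
180 [ 0.27  0.06 -0.26  1.25  0.    0.27]
```

```bash
python3 - <<'E'
from h import *
y=np.deg2rad(158.6)
arm.movep([.505,-.275,.25],down(y)); shot("wrist","m1")
arm.movel([.52,-.30,.25],v=.2); shot("wrist","m2")
arm.movep([.53,.2,.33],down(y-np.pi+.56-2*np.pi*0)) if False else None
arm.movel([.52,-.28,.33],v=.25)
arm.movep([.55,.24,.3],down(np.deg2rad(191)))
arm.movel([.55,.255,.22],v=.2); shot("wrist","c1")
for q in ("tube_large","tube_small","marker","tube_large_cap","tube_small_cap"): print(q,[(np.round(d["point"]).tolist(),round(d["conf"],2),int(d["region"].sum())) for d in viewer.cut_out("wrist",q)])
arm.movel([.57,.235,.22],v=.2); shot("wrist","c2")
print(arm.get_time_s(),arm.get_joint_positions())
a=cv2.imread("pics/m1.png");b=cv2.imread("pics/c1.png")
cv2.imwrite("pics/mc.png",cv2.resize(a,(800,600)))
E
```

```text
tube_large [([365.0, 304.0], 0.9, 2543), ([29.0, 325.0], 0.87, 2257), ([218.0, 330.0], 0.85, 4017)]
tube_small [([115.0, 563.0], 0.86, 2571), ([215.0, 278.0], 0.76, 2303), ([265.0, 531.0], 0.68, 1726)]
marker [([201.0, 385.0], 0.64, 2253)]
tube_large_cap [([216.0, 328.0], 0.91, 4161), ([31.0, 329.0], 0.87, 2365), ([368.0, 307.0], 0.82, 2519)]
tube_small_cap [([265.0, 531.0], 0.87, 1581), ([214.0, 276.0], 0.77, 2259), ([116.0, 564.0], 0.68, 2549)]
6.8 [2.71985352e-01 4.73066215e-01 9.09230705e-02 1.18867475e+00
 2.10185428e-04 8.08675886e-02]
```

View pics/mc.png

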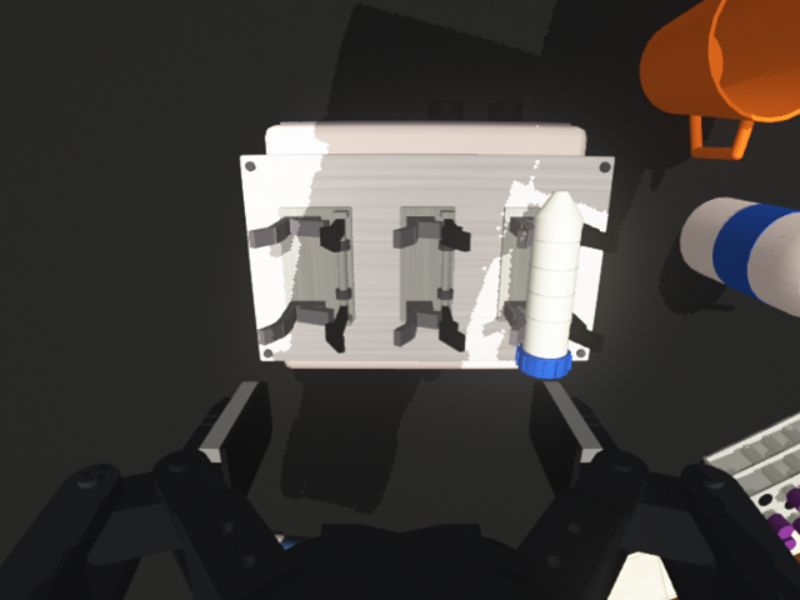

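View pics/c1.png

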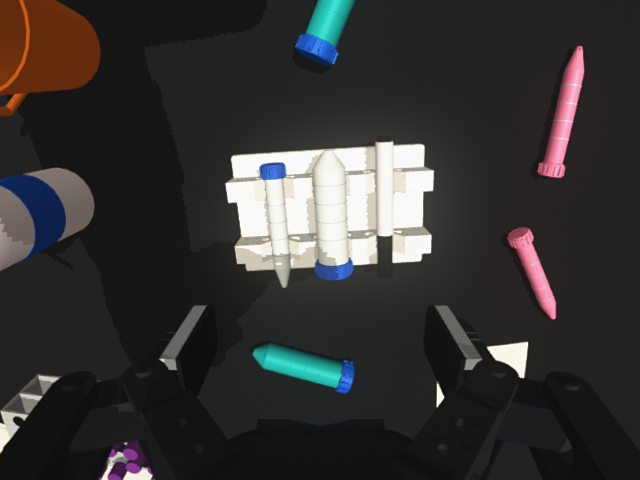

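In `mc.png` (800 px wide) the wide fork of clip_large is on the left (~310,280), clip_small is in the middle (~430,280), and the taken clip is on the right. The jaws point right and the plate screws show at (250,167), (605,168), (268,353) and (581,353). In `c1.png`, tube_large is at (330,215) with its cap down at (334,268), tube_small at (277,220) with its cap up at (272,170), and the marker at (385,205). All of the turquoise and pink look-alikes are outside the cradle.

```bash
cat >> h.py <<'E'
from scipy.optimize import minimize, least_squares
TUBES={"tube_large":dict(z=.0425,secs=[(-.058,.004),(-.043,.0145),(.043,.0145),(.043,.017),(.057,.017)]),
       "tube_small":dict(z=.034,secs=[(-.065,.003),(-.043,.0085),(.043,.0085),(.043,.0108),(.056,.0108)])}
def sil(cal,name,x,y,yaw,z):
    R=Ro.from_euler("z",yaw).as_matrix(); t=np.linspace(0,2*np.pi,24)
    rings=[(np.c_[np.full(24,a),r*np.cos(t),r*np.sin(t)]@R.T)+[x,y,z] for a,r in TUBES[name]["secs"]]
    m=np.zeros((1920,2560),np.uint8)
    for a,b in zip(rings[:-1],rings[1:]):
        cv2.fillConvexPoly(m,cv2.convexHull((proj(cal,np.r_[a,b])*4+1.5).round().astype(np.int32)),1)
    return cv2.resize(m.astype(np.float32),(640,480),interpolation=cv2.INTER_AREA)
def fit(cals,regs,name,p0,z=None):
    z=z or TUBES[name]["z"]; s=np.array([.001,.001,.01])
    def cost(u):
        p=np.array(p0)+u*s; c=0
        for cal,r in zip(cals,regs):
            m=sil(cal,name,*p,z); c+=1-np.minimum(m,r).sum()/np.maximum(m,r).sum()
        return c/len(regs)
    r=minimize(cost,[0,0,0],method="Nelder-Mead",options=dict(initial_simplex=[[0,0,0],[5,0,0],[0,5,0],[0,0,8]],xatol=.05,fatol=1e-4))
    return np.array(p0)+r.x*s,r.fun
def pick(cam,name,near,z):   # region of network's find nearest the predicted pixel
    pp=proj(viewer.calibration(cam),[[*near,z]])[0][::-1]
    ds=viewer.cut_out(cam,name); d=min(ds,key=lambda d:np.hypot(*(np.array(d["point"])-pp))); return d["region"].astype(np.float32)
E
python3 - <<'E'
from h import *
# mixer
def load(n): return dict(np.load(f"pics/{n}.npz")), cv2.imread(f"pics/{n}.png",0)
obs=[]; c1,g1=load("m1"); c2,g2=load("m2")
s=np.array([[250,167],[605,168],[268,353],[581,353]])/1.25
W=world(c1,s,.081)
for c,g in ((c1,g1),(c2,g2)):
    P=[]
    for u,v in proj(c,W):
        u0,v0=int(round(u)),int(round(v)); w=g[v0-8:v0+9,u0-8:u0+9].astype(float)
        yy,xx=np.mgrid[-8:9,-8:9]; k=np.clip(100-w,0,None)*(np.hypot(xx,yy)<6.5); P.append([u0+(k*xx).sum()/k.sum(),v0+(k*yy).sum()/k.sum()])
    w=world(c,P,.081); print((np.array(P)-proj(c,W)).round(1).tolist()); 
    ctr=w.mean(0); ax=(w[2]-w[0]+w[3]-w[1])[:2]; ay=(w[1]-w[0]+w[3]-w[2])[:2]
    print(w[:,:2].round(4).tolist(),"ctr",ctr.round(4),"yaw",np.rad2deg(np.arctan2(ax[1],ax[0])),np.rad2deg(np.arctan2(ay[1],ay[0]))-90, np.hypot(*ax)/2,np.hypot(*ay)/2)
# cradle tubes
for cam in ("wrist","top"):
  c=viewer.calibration(cam)
  for n,p in (("tube_large",(.55,.262,np.deg2rad(11))),("tube_small",(.565,.212,np.deg2rad(191)))):
    r=pick(cam,n,p[:2],TUBES[n]["z"]); q,f=fit([c],[r],n,p); print(cam,n,q[:2].round(4),np.rad2deg(q[2]).round(1),"cost",round(f,3))
E
```

```text
[[2.9, 0.1], [-0.5, -0.9], [0.3, -2.2], [1.8, -4.3]]
[[0.4064, -0.3418], [0.4915, -0.1233], [0.5299, -0.3923], [0.6152, -0.1704]] ctr [ 0.5107 -0.257   0.081 ] yaw -21.538191599463982 -21.15405189353899 0.1328653258038522 0.2360929241464669
[[2.8, -0.3], [-0.5, -1.2], [1.9, 0.1], [-4.4, -1.3]]
[[0.4061, -0.3418], [0.4913, -0.1234], [0.5325, -0.392], [0.6161, -0.1767]] ctr [ 0.5115 -0.2585  0.081 ] yaw -22.3897281680909 -21.267974175442916 0.13583055207671918 0.23268649629345353
wrist tube_large [0.5538 0.2657] 15.0 cost 0.051
wrist tube_small [0.5724 0.2188] 194.1 cost 0.088
top tube_large [0.5539 0.2645] 14.2 cost 0.116
top tube_small [0.5737 0.2188] 194.6 cost 0.102
```

```bash
python3 - <<'E'
from h import *
def load(n): return dict(np.load(f"pics/{n}.npz")), cv2.imread(f"pics/{n}.png",0)
m1=load("m1"); W=world(m1[0],np.array([[250,167],[605,168],[268,353],[581,353]])/1.25,.081)
tiles=[]; 
for c,g in (m1,load("m2"),(viewer.calibration("top"),cv2.imread("pics/top0.png",0))):
    P=[]
    for u,v in proj(c,W):
        u0,v0=int(round(u)),int(round(v)); w=g[v0-12:v0+13,u0-12:u0+13]; w=cv2.resize(w,None,fx=8,fy=8,interpolation=cv2.INTER_CUBIC)
        best=None
        for th in range(60,200,5):
            n,l,st,ce=cv2.connectedComponentsWithStats((w<th).astype(np.uint8))
            for i in range(1,n):
                x,y,ww,hh,a=st[i]
                if x>0 and y>0 and x+ww<200 and y+hh<200 and 250<a<4000 and np.hypot(*(ce[i]-100))<64: best=(ce[i],a,th)
        P.append([np.nan]*2 if best is None else (best[0]-96-3.5)/8+[u0,v0]); 
        t=cv2.cvtColor(w,cv2.COLOR_GRAY2BGR); 
        if best: cv2.circle(t,tuple(best[0].astype(int)),3,(0,0,255),-1)
        tiles.append(t)
    w=world(c,P,.081); ctr=(w[0]+w[3])/2; ctr2=(w[1]+w[2])/2
    ang=lambda d:round(float(np.rad2deg(np.arctan2(d[1],d[0]))),2)
    print(w[:,:2].round(4).tolist(),ctr.round(4),ctr2.round(4),[ang(w[2]-w[0]),ang(w[3]-w[1]),ang(w[1]-w[0])-90,ang(w[3]-w[2])-90],[np.linalg.norm(w[a]-w[b]).round(4) for a,b in ((0,1),(2,3),(0,2),(1,3))])
cv2.imwrite("pics/screws.png",np.vstack([np.hstack(tiles[i:i+4]) for i in (0,4,8)]))
E
```

```text
[[0.4046, -0.3439], [0.4914, -0.1233], [0.5318, -0.3937], [0.6185, -0.1735]] [ 0.5116 -0.2587  0.081 ] [ 0.5116 -0.2585  0.081 ] [-21.4, -21.57, -21.480000000000004, -21.480000000000004] [np.float64(0.237), np.float64(0.2366), np.float64(0.1366), np.float64(0.1366)]
[[0.4046, -0.3438], [0.4914, -0.1233], [0.5317, -0.3933], [0.6165, -0.1747]] [ 0.5106 -0.2592  0.081 ] [ 0.5115 -0.2583  0.081 ] [-21.3, -22.34, -21.47, -21.209999999999994] [np.float64(0.237), np.float64(0.2345), np.float64(0.1364), np.float64(0.1353)]
[[0.404, -0.3436], [0.4911, -0.1243], [0.5311, -0.3939], [0.6175, -0.1746]] [ 0.5107 -0.2591  0.081 ] [ 0.5111 -0.2591  0.081 ] [-21.61, -21.73, -21.67, -21.510000000000005] [np.float64(0.236), np.float64(0.2357), np.float64(0.1367), np.float64(0.1361)]
```

View pics/screws.png

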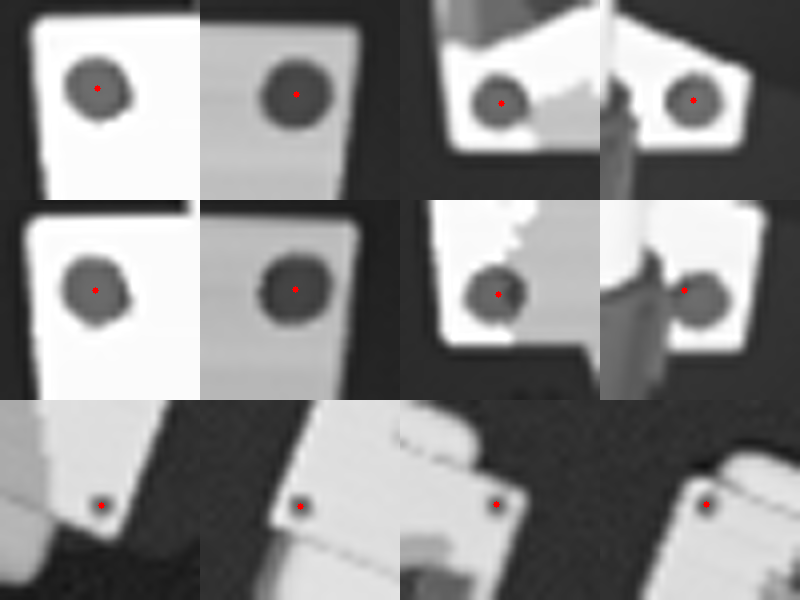

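All the screw fits agree: plate centre (0.5114, -0.2587), yaw -21.5°. Next I'll check where the clips sit on the plate, then grasp the large tube.

```bash
cat >> h.py <<'E'
MC=np.array([.5114,-.2587]); MY=np.deg2rad(-21.5)
def m2w(x,y): return MC+Ro.from_euler("z",MY).as_matrix()[:2,:2]@[x,y]
def w2m(p): return Ro.from_euler("z",-MY).as_matrix()[:2,:2]@(np.array(p)[:2]-MC)
E
python3 - <<'E'
from h import *
c=viewer.calibration("top"); r=pick("top","tube_large",m2w(0,.076),.121)
q,f=fit([c],[r],"tube_large",(*m2w(0,.076),MY),z=.121); print("loaded in mixer",w2m(q).round(4),np.rad2deg(q[2]),f)
c1=dict(np.load("pics/m1.npz"))
for n,px in (("L",[[262,237],[272,333],[333,232],[337,330]]),("S",[[402,237],[404,330],[461,237],[452,330]])):
    w=world(c1,np.array(px)/1.25,.145); print(n,[w2m(p).round(3).tolist() for p in w])
yaw=np.deg2rad(14.6); p=np.array([.5538,.2653])
gripper_to(.48)
arm.movel([*p,.16],v=.25,rot=down(yaw+np.pi)); arm.movel([*p,.06],v=.12); arm.movel([*p,.0255],v=.06)
print("F",arm.get_force().round(1)); gripper_to(0,30); print(arm.get_grip_width(),arm.get_grasp_force(),arm.get_force().round(1))
arm.movel([*p,.10],v=.15); arm.movel([*p,.22],v=.3); c,_=shot("wrist","h1")
r=max(viewer.cut_out("wrist","tube_large"),key=lambda d:d["region"].sum() if d["conf"]>.4 else 0)["region"].astype(np.float32)
q,f=fit([c],[r],"tube_large",(*p,yaw),z=.22+.017); e=arm.get_eef_pos(); d=q[:2]-e[:2]; u=np.array([np.cos(yaw),np.sin(yaw)])
print("held: axial",d@u,"lateral(+left of cap dir)",-d[0]*u[1]+d[1]*u[0],"yaw err",np.rad2deg(q[2]-yaw),f,arm.get_grip_width(),arm.get_time_s(),arm.get_force().round(1))
E
```

```text
loaded in mixer [-0.     0.076] -21.5 1.0
L [[-0.032, -0.095], [0.025, -0.094], [-0.035, -0.055], [0.023, -0.055]]
S [[-0.032, -0.017], [0.023, -0.016], [-0.032, 0.015], [0.023, 0.012]]
F [ 0.2  0.2 -1.2]
0.3288330194268254 29.68678593635559 [-0.1 -1.2  3. ]
held: axial 0.0006950388553252829 lateral(+left of cap dir) -0.00016244320491910327 yaw err -0.3383654929856027 0.16809183359146118 0.3292847555435384 11.2417 [-0.1  1.1 -0.8]
```

View pics/h1.png

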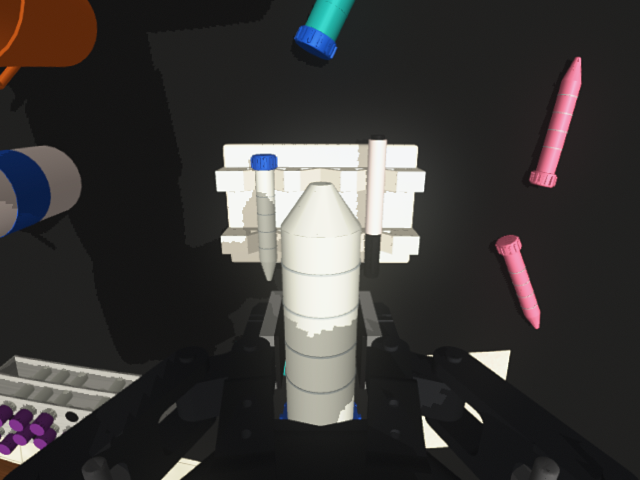

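```bash
cat >> h.py <<'E'
def insert(tube,my,dx=0,off=.002,lat=0.):
    p=m2w(dx,my+off+lat); rot=down(MY+np.pi); zs=.121-.017
    arm.movep([*p,.27],rot); arm.movel([*p,zs+.036],v=.25,rot=rot); arm.pause(.2)
    shot("wrist",tube+"_hover"); f0=arm.get_force(); print("f0",f0.round(1))
    z=zs+.036; log=[]
    while z>zs-.001:
        z-=.002 if z>zs+.002 else .001
        arm.movel([*p,z],v=.04); f=arm.get_force()-f0; log.append((round((z-zs)*1e3,1),*f.round(1)))
        if f[2]>35 or np.hypot(*f[:2])>25: print("STOP"); break
    print(log, "eef",arm.get_eef_pos().round(4),"target",np.r_[p,z].round(4),arm.get_grip_width(),arm.get_time_s())
E
python3 - <<'E'
from h import *
gripper_to(0,60); e=arm.get_eef_pos(); arm.movel([e[0],e[1],.29],v=.3)
insert("tube_large",-.076)
E
```

```text
f0 [ 0.9  0.  -1.1]
[(34.0, np.float64(-1.3), np.float64(0.7), np.float64(-0.5)), (32.0, np.float64(-0.6), np.float64(0.5), np.float64(0.1)), (30.0, np.float64(-1.0), np.float64(-0.4), np.float64(0.1)), (28.0, np.float64(-1.3), np.float64(-0.4), np.float64(0.1)), (26.0, np.float64(-0.4), np.float64(-0.0), np.float64(1.1)), (24.0, np.float64(-1.3), np.float64(-3.0), np.float64(2.6)), (22.0, np.float64(-3.2), np.float64(-5.1), np.float64(5.1)), (20.0, np.float64(-3.6), np.float64(-6.6), np.float64(6.9)), (18.0, np.float64(-4.6), np.float64(-6.5), np.float64(7.2)), (16.0, np.float64(-2.0), np.float64(-6.5), np.float64(5.9)), (14.0, np.float64(-1.9), np.float64(-7.4), np.float64(4.0)), (12.0, np.float64(-1.1), np.float64(-7.7), np.float64(2.9)), (10.0, np.float64(-1.9), np.float64(-8.5), np.float64(2.8)), (8.0, np.float64(-1.4), np.float64(-7.0), np.float64(0.7)), (6.0, np.float64(-1.5), np.float64(-6.9), np.float64(-0.7)), (4.0, np.float64(-1.7), np.float64(-6.6), np.float64(-1.3)), (2.0, np.float64(-1.5), np.float64(-6.9), np.float64(-1.5)), (1.0, np.float64(-1.7), np.float64(-6.7), np.float64(-1.7)), (-0.0, np.float64(-4.1), np.float64(-4.6), np.float64(7.0)), (-1.0, np.float64(-6.6), np.float64(-2.7), np.float64(17.6))] eef [ 0.4843 -0.3288  0.1046] target [ 0.4843 -0.3276  0.103 ] 0.31773729299461 19.9
```

The tube snapped past the jaw and reached the floor at seat height. I'll release, then look.

```bash
python3 - <<'E'
from h import *
e=arm.get_eef_pos(); gripper_to(.5); arm.pause(.2); print(arm.get_force().round(1))
arm.movel([e[0],e[1],.15],v=.1); arm.movel([e[0],e[1],.27],v=.25)
c,_=shot("wrist","afterL")
ds=viewer.cut_out("wrist","tube_large"); print([(np.round(d["point"]).tolist(),round(d["conf"],2)) for d in ds])
for my in (-.076,.076):
    pp=proj(c,[[*m2w(0,my),.121]])[0][::-1]; d=min(ds,key=lambda d:np.hypot(*(np.array(d["point"])-pp)))
    q,f=fit([c],[d["region"].astype(np.float32)],"tube_large",(*m2w(0,my),MY),z=.121); print(w2m(q).round(4),np.rad2deg(q[2]-MY).round(2),round(f,3))
print(arm.get_time_s())
E
python3 -c "
import cv2;a=cv2.imread('pics/afterL.png');cv2.imwrite('pics/al.png',cv2.resize(a[60:340,130:520],(780,560)))"
```

```text
[-0.4  0.4  0.3]
[([221.0, 317.0], 0.95)]
[ 0.0005 -0.0761] 0.28 0.057
[-0.     0.076] 0.0 1.0
21.75
```

View pics/al.png

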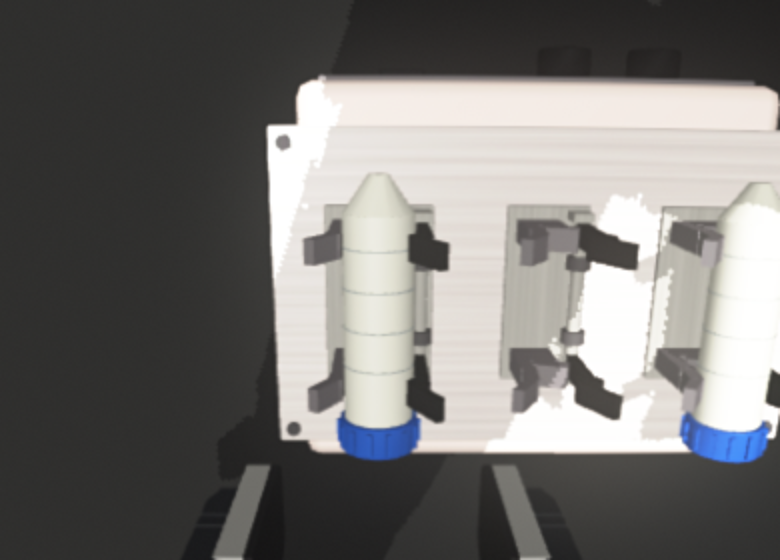

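The large tube is home: (0.5, -0.1) mm off its seat, cap on the same side as the loaded tube, both jaw arms closed over it. Now the small tube.

```bash
python3 - <<'E'
from h import *
p=np.array([.573,.2188]); cap=np.deg2rad(194.4); e=arm.get_eef_pos()
gripper_to(.33); arm.movel([e[0],e[1],.29],v=.3)
arm.movep([*p,.27],down(cap+np.pi)); arm.movel([*p,.2],v=.25); arm.pause(.1); c,_=shot("wrist","c3")
r=pick("wrist","tube_small",p,.034); q,f=fit([c],[r],"tube_small",(*p,cap)); print("refit",q[:2].round(4),np.rad2deg(q[2]).round(1),f.round(3))
if f<.15 and np.hypot(*(q[:2]-p))<.006: p=(p+q[:2])/2; cap=(cap+q[2])/2
rot=down(cap+np.pi); arm.movel([*p,.06],v=.2,rot=rot); arm.movel([*p,.017],v=.06)
print("F",arm.get_force().round(1),arm.get_grip_width()); gripper_to(0,40); print(arm.get_grip_width(),arm.get_grasp_force(),arm.get_force().round(1))
arm.movel([*p,.08],v=.15); arm.movel([*p,.2],v=.3); c,_=shot("wrist","h2")
ds=viewer.cut_out("wrist","tube_small"); r=max(ds,key=lambda d:d["region"].sum())["region"].astype(np.float32)
q,f=fit([c],[r],"tube_small",(*p,cap),z=.217); d=q[:2]-arm.get_eef_pos()[:2]; u=np.array([np.cos(cap),np.sin(cap)])
print("held: axial",d@u,"lat",-d[0]*u[1]+d[1]*u[0],"yaw",np.rad2deg(q[2]-cap),f,arm.get_grip_width(),arm.get_time_s(),arm.get_joint_positions().round(2))
E
```

```text
refit [0.5737 0.218 ] 194.9 0.036
F [-0.3 -0.3  0.3] 0.33230454777373386
0.18164996185423826 39.07587647438049 [-0.3  1.   3. ]
held: axial -0.0008854902792288026 lat 0.0004595679728037874 yaw -0.26240808874397825 0.15534740686416626 0.1831888837935423 29.0417 [0.24 0.48 0.04 1.14 0.   3.13]
```

View pics/h2.png

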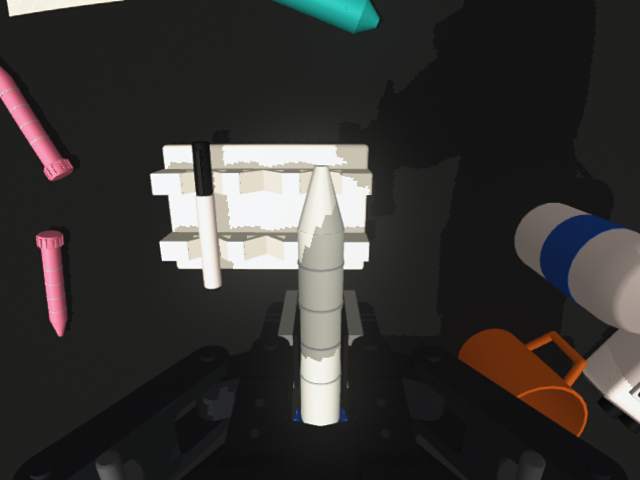

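The small tube is held square and the marker is undisturbed at (207,215). Inserting it into the middle clip.

```bash
python3 - <<'E'
from h import *
gripper_to(0,60); e=arm.get_eef_pos(); arm.movel([e[0],e[1],.285],v=.25)
insert("tube_small",0.)
E
```

```text
f0 [0.1 0.1 0.4]
[(34.0, np.float64(0.4), np.float64(0.1), np.float64(-0.5)), (32.0, np.float64(-0.3), np.float64(0.0), np.float64(-1.2)), (30.0, np.float64(-0.0), np.float64(-0.2), np.float64(-0.7)), (28.0, np.float64(-0.7), np.float64(0.1), np.float64(-0.9)), (26.0, np.float64(-0.3), np.float64(-1.1), np.float64(-0.7)), (24.0, np.float64(-0.9), np.float64(-0.5), np.float64(-0.6)), (22.0, np.float64(-0.4), np.float64(-0.2), np.float64(-0.8)), (20.0, np.float64(0.3), np.float64(-2.1), np.float64(-0.5)), (18.0, np.float64(-2.5), np.float64(-5.0), np.float64(2.2)), (16.0, np.float64(-3.7), np.float64(-6.4), np.float64(5.6)), (14.0, np.float64(-1.3), np.float64(-6.6), np.float64(4.4)), (12.0, np.float64(-0.8), np.float64(-7.2), np.float64(3.1)), (10.0, np.float64(-1.1), np.float64(-8.1), np.float64(0.7)), (8.0, np.float64(0.1), np.float64(-7.5), np.float64(0.5)), (6.0, np.float64(0.1), np.float64(-8.1), np.float64(-1.1)), (4.0, np.float64(-0.7), np.float64(-7.9), np.float64(-2.7)), (2.0, np.float64(-0.4), np.float64(-7.8), np.float64(-4.3)), (1.0, np.float64(-0.5), np.float64(-8.1), np.float64(-2.4)), (-0.0, np.float64(-2.8), np.float64(-5.0), np.float64(5.1)), (-1.0, np.float64(-6.0), np.float64(-4.3), np.float64(14.1))] eef [ 0.5123 -0.2583  0.1045] target [ 0.5121 -0.2568  0.103 ] 0.17089191312571997 38.4833
```

```bash
python3 - <<'E'
from h import *
e=arm.get_eef_pos(); gripper_to(.4); arm.pause(.2); print(arm.get_force().round(1))
arm.movel([e[0],e[1],.15],v=.1); arm.movel([e[0],e[1],.27],v=.25)
c,f0=shot("wrist","afterS")
for n,my in (("tube_small",0.),("tube_large",-.076)):
    q,f=fit([c],[pick("wrist",n,m2w(0,my),.121)],n,(*m2w(0,my),MY),z=.121); print(n,w2m(q).round(4),np.rad2deg(q[2]-MY).round(2),round(f,3))
print(arm.get_time_s(),arm.get_force().round(1))
s=viewer.grab_frame("scene")[:,:,::-1]
cv2.imwrite("pics/fin.png",np.hstack([cv2.resize(f0[60:340,180:500,::-1],(400,350)),cv2.resize(s[90:370,150:470],(400,350))]))
E
```

```text
[ 0.8 -0.4 -0.1]
tube_small [ 0.0012 -0.    ] -0.07 0.07
tube_large [ 0.001  -0.0766] -0.49 0.077
40.4083 [-0.5  0.1  0.3]
```

View pics/fin.png

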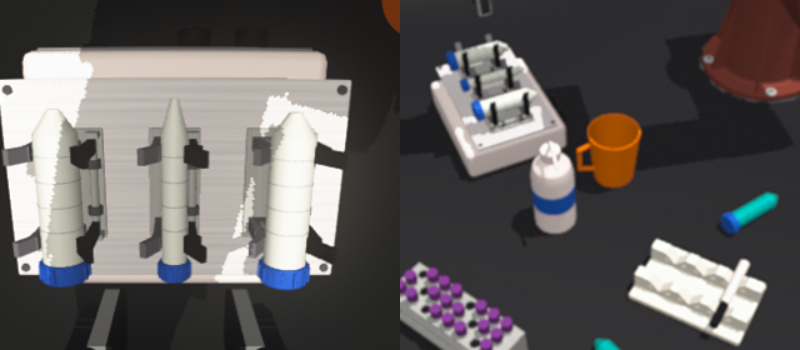

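All three tubes are seated with their caps on the same side and the jaws closed. The marker, wash bottle and jug have not moved, and the gripper is clear of everything.

```bash
python3 -c "
from workcell import close_job; print(close_job())"
```

```text
the job is handed in; nothing more can be done
None
```

Both tubes are loaded in the clips of their size, seated to about 1 mm with caps on the loaded tube's side and jaws closed; nothing else was disturbed, and I handed the job in at about 40 s of the 67 s allowed.

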